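# Stow the pin vice in the push-latch case

### The arm

A 6-joint arm with a two-finger parallel gripper is mounted at the origin on the work surface. World frame = base frame: x ahead of the robot, y to its left, z up, the work surface at z = 0. Lengths are in m, angles in rad, forces in N, time in s.
With the tool pointing down it reaches from about 0.35 to 0.775 m from the base axis. Payload 5.5 kg.
Tool frame: the origin (TCP) lies at the very end of the fingers, on their centre line; the grasp point (between the pads) lies 19 mm behind it; z points along the fingers, y is the line along which they close (so a half turn about z gives the same grasp; the last joint's range is limited). The gripper opens to 85 mm and grips with 20 to 120 N. Pads are 22 mm wide; open, the fingers measure 114 mm over their backs; the gripper's body (76 mm by 85 mm) begins 54 mm behind the grasp point. The pads swing forward as they close: fully open they stand 13 mm farther back than shut.
Start: joints at [-1.461, 0.313, 0.046, 1.304, 0, 1.431], TCP at [0.142, -0.557, 0.207] pointing down, gripper open.
Joint ranges: [-2.76, 2.76], [-0.86, 1.69], [-1.03, 1.26], [-2.2, 2.34], [-1.47, 1.5], [-3.14, 3.14]. Speed limits (rad/s): [2.57, 2.57, 3.14, 3.14, 3.14, 3.14].

### API

Orientations are given as a unit quaternion [w, x, y, z].
In Python, from workcell import env gives the robot as it stands. The module is installed in compiled form; this text tells all that it offers.
- The arm moves only by the tool jog_arm, never from a script. Its argument "rows" is a list of rows, each a list of 6 numbers: the shift along the world's x, y, z in units of 40 mm (1.0 is 40 mm), then the turn, a rotation vector about the world's x, y, z in units of 6 degrees (1.0 is 6 degrees). In form: [[x, y, z, wx, wy, wz], ...]. A call has 1 to 12 rows; each row is the pose to reach, as a shift and turn from the pose commanded when the call began; what a row does not reach only later rows make up. A row lasts 1/12 s, in which the tool goes at most 41.7 mm and 7.16 degrees, less where a joint would pass 70% of its speed; a pose out of reach is approached as far as the arm can. A call with a gripper value outside its range is refused whole. "jaw" is the gripper command: -1 is fully open, 1 is shut, values between are in proportion, set as the call begins (left out, the last holds). The fingers move at their own pace and stop on an object; "force" is the grip in N (left out, the last holds). Time passes only in rows, so rows that repeat a pose let the fingers close. It gives the time, the measured TCP pose, the force, the opening and the grip force at its end, in the units of the state.
- env.get_state(): the state, without advancing time (a new reading comes with each control period).
- env.read_camera(name): name is "scene" or "side" or "wrist"; returns a dict with "pixels" (384x512x3 uint8, red, green, blue), "mtx" (3x3 intrinsics, pixels), "k1" (the pictures are not rectified: a ray, as slopes to the right and down, at radius r is drawn at 1 + k1 r^2 times it, then the intrinsics apply), "cam_to_world" (4x4, takes a point from camera to world coordinates). Camera axes: x right, y up, looking along -z (the intrinsics and any distortion apply to the point x, -y, -z); pixel columns grow to the right and rows downward; lengths in m; the calibration is good to about 2 mm. A picture is of the moment at which its call begins. There is no depth.
- env.hand_in(): hands the job in; it is judged then, once.
The state is a dict: "clock": time; "joint_pos": joint angles; "qvel": joint speeds; "tau": joint torques, N m; "tcp_pos": TCP position; "orientation": TCP orientation; "wrist_force": force on the tool from outside, world axes, zero at the start; "ft_torque": the same for the moment, N m; "finger_gap": finger opening in m; "grip_force": force on a finger pad.
Only numpy, scipy, OpenCV 4.12 (cv2) and the standard library are available. Lean on these libraries where they do the work, as an engineer would, in place of code of your own. Each camera call takes 0.05 s, during which the arm holds its last target. There are 200 camera calls.

### The job

Press the lid of the wooden case gently to release its push latch and let it spring open, lay the steel pin vice inside, then close the lid and press it again until it latches and stays shut. Never push on the case harder than 20 N, and leave everything else on the desk where it is.

Things in the scene. Friction and masses are not known exactly. Their poses are not given: they have to be found in the camera images.
- case: Low plywood case with a hinged lid, 160 (x) x 180 (y) x 58 mm high, fixed to the desk; walls and floor 6 mm thick, inside 148 x 168 mm. Origin: centre of its underside; its -x side is the front (towards the robot), its +x side has the hinge.
- lid (a joint): Hinge angle of the lid, rad. 0: latched shut, level; below 0: pressed in; about 1.65: fully open, just past upright. A spring always drives it open (about 5 N at the press spot when shut, 2 to 3 N when open), so once free it swings up by itself in about 2 s and never stays half shut. Damping adds about 3 N at the press spot per 0.1 m/s.
- press_spot (a point): Centre of a 24 mm steel ring in the lid's upper face: where to press. 107 mm from the hinge line, 35 mm in front of the case's centre; moves with the lid; 64 mm above the desk when latched. z axis normal to the lid (up when shut). The lid is a plate 140 (x) x 164 (y) x 8 mm inside the rim, its top 6 mm above the rim when latched.
- latch (a point): Push latch: top centre of a black housing at the middle of the front wall inside, 28 (x) x 36 x 40 mm high. Pressing the lid in until it bottoms, then letting go, frees a latched lid and latches an open one; a half press may do nothing. It bottoms 3.5 to 13.5 mm below latched level at the press spot, unseen and different each time: the force climbs steeply from 5-6 N past 10 N. Over 20 N breaks it.
- hinge_line (a point): Middle of the lid's hinge line, fixed to the case 72 mm behind (+x) its centre and 60 mm above the desk; the line runs along the case's y axis. The lid is hinged here at half its thickness (its outer face is 4 mm from the hinge axis) and reaches 142 mm from it.
- tray (a point): Centre of the inner floor of the case, 6 mm above the desk.
- vice_mid (a point): Middle of the pin vice's barrel, half-way up: 6 mm above the black mat it lies on, whose top is 3 mm above the desk. Slim steel hand tool lying along its own x axis, 93 mm long (43 mm to the round tail disc at -x, 50 mm to the conical nose at +x) and 12 mm thick, ringed barrel between two faceted collars; about 40 g, loose. Grip it across the barrel (along its y axis).
- flat_file: Flat metal file 130 x 16 x 4 mm lying on the same mat, origin at the centre of its underside; leave it alone. It and the pin vice may lie in either place.
- brush_rest: White ceramic notched bar, 30 x 100 x 22 mm, origin under its centre; leave alone.
- thinner: Sealed amber glass bottle, 60 mm wide, 140 mm high, origin under its centre; leave alone.
- paint_jar_a: Small glass paint jar, 38 mm wide, 45 mm high, origin under its centre; leave alone.
- paint_jar_b: Small glass paint jar like the other, beyond the case's left side; leave alone.
- water_cup: White ceramic cup, 72 mm wide, 80 mm high, origin under its centre; leave alone.
- palette: White ceramic palette slab 90 x 120 x 12 mm, origin under its centre; leave alone.
Things that resemble listed ones, but are neither listed nor needed, are in the scene too. Leave any turquoise or yellow look-alike of the case alone.

How it is judged:
By the outcome, as a careful person would: the job done as asked, in the order asked, and still so for the second after the job is handed in, with the robot touching nothing.
It also fails if it takes over 72 s, if anything falls off the work surface, if the arm or the gripper's body presses on something with over 40 N, if the wrist force passes 120 N, or if a joint passes its speed limit or range.

## Working session

There is one attempt and no reset: what is moved stays moved. The work goes in short steps, Python scripts to look and compute and a tool call to move; the robot and the scene stay as the last step left them, time stands still between calls to the robot, and variables do not carry over. Pictures are saved under pics/ and viewed, at most 10 in all, crops included, and the job is handed in when it is done.

Besides the shell and the picture viewer there is one more tool, called after "Emit:" by a JSON object that holds its "fn" and its "kwargs", one argument or row to a line. jog_arm: Moves the arm, as the interface text tells. Its arguments: {"type":"object","properties":{"rows":{"type":"array","items":{"type":"array","items":{"type":"number"}}},"jaw":{"type":"number"},"force":{"type":"number"}},"required":["rows"]}

```bash
mkdir -p pics
cat > h.py <<'E'
import numpy as np, cv2
from workcell import env
def look(n):
    return env.read_camera(n)
def save(c,f,crop=None,s=1):
    p=c["pixels"]
    if crop: p=p[crop[1]:crop[3],crop[0]:crop[2]]
    p=cv2.resize(p,None,fx=s,fy=s,interpolation=cv2.INTER_CUBIC)
    cv2.imwrite("pics/"+f,p[:,:,::-1])
def ray(c,uv):
    K=np.array(c["mtx"]);T=np.array(c["cam_to_world"])
    d=np.array([(uv[0]-K[0,2])/K[0,0],(uv[1]-K[1,2])/K[1,1]]);x=d.copy()
    for _ in range(30): x=d/(1+c["k1"]*(x@x))
    return T[:3,3],T[:3,:3]@np.array([x[0],-x[1],-1])
def onz(c,uv,z):
    o,d=ray(c,uv);return o+d*(z-o[2])/d[2]
def proj(c,P):
    K=np.array(c["mtx"]);T=np.array(c["cam_to_world"])
    q=T[:3,:3].T@(np.array(P)-T[:3,3]);x=np.array([q[0],-q[1]])/-q[2]
    x=x*(1+c["k1"]*(x@x));return np.array([K[0,0]*x[0]+K[0,2],K[1,1]*x[1]+K[1,2]])
E
python3 - <<'E'
from h import *
a=look("scene");b=look("side")
p=np.vstack([a["pixels"],b["pixels"]])
save(a,"scene0.png",s=1.5);save(b,"side0.png",s=1.5)
for c in(a,b):print(np.round(c["cam_to_world"],3),c["k1"],c["mtx"][0])
s=env.get_state();print(s)
E
```

```text
[[ 0.798 -0.458  0.393  0.97 ]
 [ 0.603  0.592 -0.535 -0.579]
 [ 0.013  0.664  0.748  0.901]
 [ 0.     0.     0.     1.   ]] -0.16251105511888128 [431.11529716   0.         258.61027627]
[[-0.811  0.34  -0.476 -0.033]
 [-0.585 -0.466  0.664  0.807]
 [ 0.004  0.817  0.577  0.779]
 [ 0.     0.     0.     1.   ]] -0.1262326831402565 [421.80938804   0.         252.21164896]
{'clock': 0.1, 'joint_pos': array([-1.46059438e+00,  3.13937014e-01,  4.50997084e-02,  1.30357996e+00,
        9.16229005e-07,  1.43122295e+00]), 'qvel': array([-9.91700078e-04, -1.48743337e-03,  2.16407330e-03, -1.70737891e-03,
       -1.15046529e-03,  5.30267263e-05]), 'tau': array([ 7.74254186e-04, -4.81726599e+01,  2.99243134e+01,  1.27136262e-02,
       -1.43117654e-04, -7.45216710e-06]), 'tcp_pos': array([ 0.14208446, -0.55667216,  0.20659431]), 'orientation': array([-8.10375730e-04,  9.92211341e-01,  1.24563227e-01,  1.23599647e-05]), 'wrist_force': array([ 0.81490654, -0.1622518 , -0.32259841]), 'ft_torque': array([ 0.01125208,  0.01892638, -0.01336501]), 'grip_force': 0.0, 'finger_gap': 0.08525807422375535}
```

View pics/scene0.png

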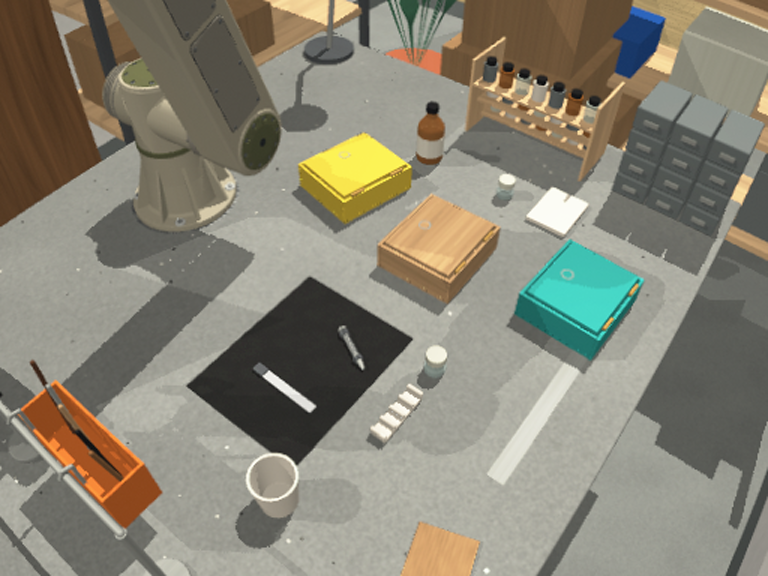

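View pics/side0.png

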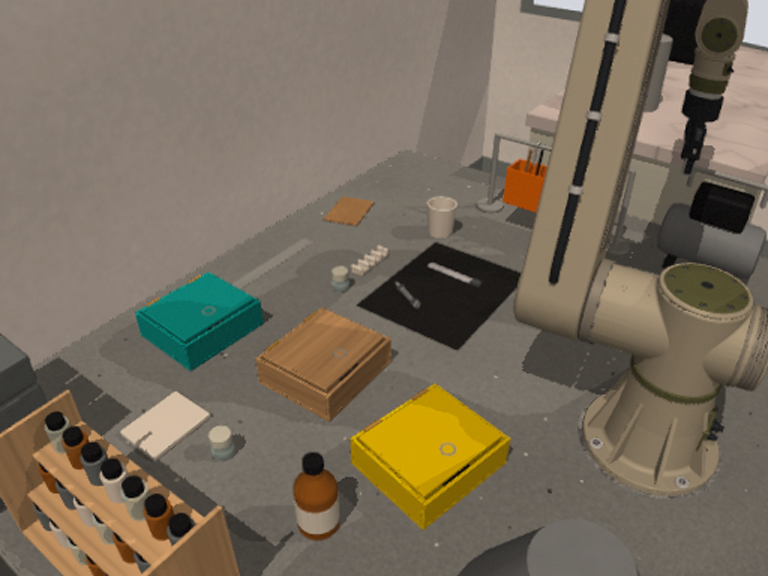

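The scene view shows the wooden case around (438,245), its ring near (424,225), and the pin vice at (351,348) on the mat, nose towards the lower right. The file is at (285,388). In the side view the case is at (325,360), its ring at (341,353), and the vice at (407,295). Next I'll measure them.

Run:
```python
from h import *
R={}
for n,(x0,y0,x1,y1),vb in(("scene",(240,120,345,205),(215,210,250,252)),("side",(165,200,265,278),(255,183,288,210))):
    c=look(n);hsv=cv2.cvtColor(c["pixels"],cv2.COLOR_RGB2HSV);g=cv2.cvtColor(c["pixels"],cv2.COLOR_RGB2GRAY)
    m=np.zeros(g.shape,np.uint8);m[y0:y1,x0:x1]=(cv2.inRange(hsv,(5,70,60),(20,255,255)))[y0:y1,x0:x1]
    k=max(cv2.findContours(m,0,2)[0],key=cv2.contourArea);h=cv2.convexHull(k)
    ap=cv2.approxPolyDP(h,3,True)[:,0]
    print(n,"case hull",[(tuple(int(i) for i in p),np.round(onz(c,p,.058)[:2],3).tolist(),np.round(onz(c,p,0)[:2],3).tolist()) for p in ap])
    m=np.zeros(g.shape,np.uint8);a,b,d,e=vb;m[b:e,a:d]=((g>60)*255)[b:e,a:d]
    k=max(cv2.findContours(m,0,2)[0],key=cv2.contourArea)
    P=np.array([onz(c,p,.009)[:2] for p in np.argwhere(m)[:,::-1]])
    mu=P.mean(0);w,v=np.linalg.eigh(np.cov(P.T));ax=v[:,1];t=(P-mu)@ax
    print("vice",mu,"ax",ax,"ang",np.degrees(np.arctan2(ax[1],ax[0])),"ends",mu+ax*t.min(),mu+ax*t.max(),t.max()-t.min(),len(P))
    R[n]=c
for n,uv in(("scene",(424/1.5,225/1.5)),("side",(341/1.5,353/1.5))):print("ring",onz(R[n],uv,.064))
a=cv2.resize(R["scene"]["pixels"][120:260,210:350],None,fx=4,fy=4,interpolation=2)
cv2.imwrite("pics/z.png",a[:,:,::-1])
```

```text
scene case hull [((287, 129), [0.453, 0.265], [0.417, 0.323]), ((333, 151), [0.611, 0.268], [0.586, 0.326]), ((330, 165), [0.633, 0.214], [0.61, 0.268]), ((298, 201), [0.634, 0.051], [0.611, 0.094]), ((251, 176), [0.486, 0.047], [0.452, 0.09]), ((252, 162), [0.455, 0.09], [0.42, 0.136])]
vice [ 0.53932666 -0.09359411] ax [-0.87779161  0.47904267] ang 151.37710380838936 ends [ 0.58519502 -0.11862614] [ 0.49698674 -0.07048768] 0.10048886103066408 175
side case hull [((213, 205), [0.612, 0.098], [0.664, 0.041]), ((260, 225), [0.454, 0.092], [0.493, 0.034]), ((260, 241), [0.418, 0.144], [0.454, 0.09]), ((223, 277), [0.416, 0.296], [0.452, 0.255]), ((212, 277), [0.436, 0.311], [0.474, 0.271]), ((174, 256), [0.556, 0.313], [0.603, 0.273]), ((170, 241), [0.603, 0.279], [0.654, 0.237])]
vice [ 0.55617729 -0.09851005] ax [-0.92373325  0.3830364 ] ang 157.47810844834657 ends [ 0.62084786 -0.12532643] [ 0.49681571 -0.0738951 ] 0.13427268302484296 102
ring [0.49814157 0.17679381 0.064     ]
ring [0.49410657 0.18076691 0.064     ]
```

View pics/z.png

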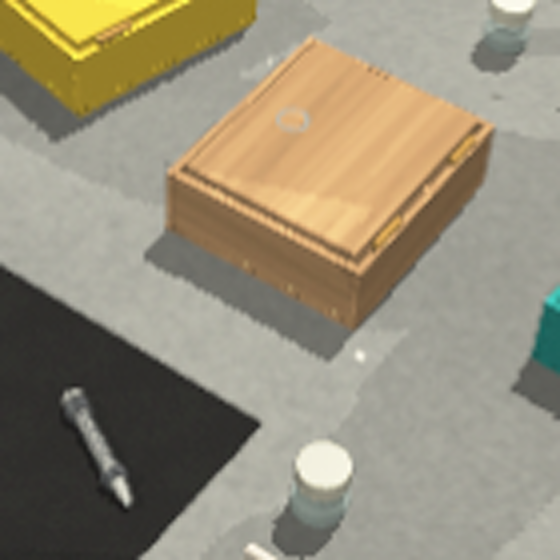

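Emit:
{"fn": "jog_arm", "kwargs": {
  "rows": [
    [0.6, 0.9, 0.5, 0, 0, 1.15],
    [1.2, 1.8, 1.1, 0, 0, 2.3],
    [1.8, 2.7, 1.1, 0, 0, 3.45],
    [2.4, 3.6, 1.1, 0, 0, 4.6],
    [3.0, 4.5, 1.1, 0, 0, 5.75],
    [3.6, 5.4, 1.1, 0, 0, 6.9],
    [4.2, 6.3, 1.1, 0, 0, 8.05],
    [4.8, 7.2, 1.1, 0, 0, 9.2],
    [5.4, 8.1, 1.1, 0, 0, 10.35],
    [6.0, 9.0, 1.1, 0, 0, 11.5],
    [6.2, 9.6, 1.1, 0, 0, 12.65],
    [6.45, 10.2, 1.1, 0, 0, 13.8]
  ],
  "jaw": 1
}}

```text
clock: 1.2
tcp_pos: [0.401, -0.1468, 0.2514]
orientation: [0.0, 0.659, 0.752, 0.0]
wrist_force: [0.1, -0.5, -0.5]
finger_gap: 0.0001
grip_force: 0.0
```

Emit:
{"fn": "jog_arm", "kwargs": {
  "rows": [
    [0.2, 0.7, 0, 0, 0, 1.15],
    [0.4, 1.4, 0, 0, 0, 2.3],
    [0.6, 2.1, 0, 0, 0, 3.45],
    [0.8, 2.8, 0, 0, 0, 4.6],
    [1.0, 3.5, 0, 0, 0, 5.75],
    [1.2, 4.2, -0.2, 0, 0, 6.9],
    [1.4, 4.9, -0.4, 0, 0, 8.05],
    [1.6, 5.6, -0.6, 0, 0, 9.2],
    [1.8, 6.3, -0.8, 0, 0, 10.35],
    [2.0, 7.0, -1.0, 0, 0, 11.5],
    [2.2, 7.6, -1.2, 0, 0, 12.65],
    [2.4, 8.1, -1.3, 0, 0, 13.75]
  ]
}}

```text
clock: 2.2
tcp_pos: [0.4956, 0.1767, 0.1982]
orientation: [-0.001, -0.0, 1.0, 0.0]
wrist_force: [-0.3, 0.6, 1.0]
finger_gap: 0.0001
grip_force: 0.0
```

Run:
```python
from h import *
c=look("wrist");s=env.get_state()
print(s["tcp_pos"],s["orientation"],s["wrist_force"],s["clock"])
print("ring guess px",proj(c,(.498,.179,.064)),"corners",[proj(c,(x,y,.058)) for x in(.453,.613) for y in(.09,.27)])
save(c,"w0.png",s=1.2)
```

```text
[0.49689552 0.17913532 0.19756337] [-4.70338714e-04 -3.71963655e-03  9.99992431e-01  1.03927170e-03] [ 2.69399734  1.92115875 -0.76258996] 2.25
ring guess px [254.61728087 181.1043933 ] corners [array([160.10312708, 133.0397291 ]), array([351.3891308 , 133.41167995]), array([171.7988734 , 283.09974268]), array([338.18815598, 283.29375373])]
```

View pics/w0.png

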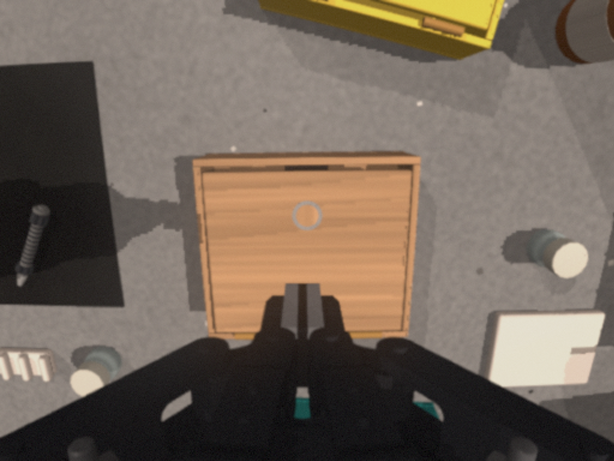

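The wrist view puts the ring at (307,215) in the picture, which is (0.497, 0.180). The TCP is right above it, and the rim corners agree with the estimate.

Emit:
{"fn": "jog_arm", "kwargs": {
  "rows": [
    [0, 0, -0.8, 0, 0, 0],
    [0, 0, -1.6, 0, 0, 0],
    [0, 0, -2.3, 0, 0, 0],
    [0, 0, -2.8, 0, 0, 0],
    [0, 0, -3.05, 0, 0, 0],
    [0, 0, -3.15, 0, 0, 0],
    [0, 0, -3.15, 0, 0, 0],
    [0, 0, -3.15, 0, 0, 0]
  ]
}}

```text
clock: 2.92
tcp_pos: [0.497, 0.1748, 0.0745]
orientation: [0.001, 0.004, 1.0, 0.0]
wrist_force: [-0.5, 0.3, -0.1]
finger_gap: -0.0
grip_force: 0.0
```

Emit:
{"fn": "jog_arm", "kwargs": {
  "rows": [
    [0, 0, -0.08, 0, 0, 0],
    [0, 0, -0.16, 0, 0, 0],
    [0, 0, -0.22, 0, 0, 0],
    [0, 0, -0.26, 0, 0, 0],
    [0, 0, -0.29, 0, 0, 0],
    [0, 0, -0.31, 0, 0, 0],
    [0, 0, -0.31, 0, 0, 0]
  ]
}}

```text
clock: 3.5
tcp_pos: [0.496, 0.1748, 0.0609]
orientation: [-0.0, 0.003, 1.0, 0.0]
wrist_force: [0.1, -0.7, 0.0]
finger_gap: -0.0001
grip_force: 0.0
```

Emit:
{"fn": "jog_arm", "kwargs": {
  "rows": [
    [0, 0, -0.02, 0, 0, 0],
    [0, 0, -0.04, 0, 0, 0],
    [0, 0, -0.05, 0, 0, 0],
    [0, 0, -0.05, 0, 0, 0]
  ]
}}

```text
clock: 3.83
tcp_pos: [0.4961, 0.1748, 0.0589]
orientation: [-0.0, 0.003, 1.0, 0.0]
wrist_force: [0.1, -0.8, -0.7]
finger_gap: 0.0003
grip_force: 0.0
```

Emit:
{"fn": "jog_arm", "kwargs": {
  "rows": [
    [0, 0, -0.02, 0, 0, 0],
    [0, 0, -0.04, 0, 0, 0],
    [0, 0, -0.04, 0, 0, 0]
  ]
}}

```text
clock: 4.08
tcp_pos: [0.496, 0.1748, 0.0573]
orientation: [-0.0, 0.003, 1.0, 0.0]
wrist_force: [-0.2, 0.1, -0.8]
finger_gap: 0.0001
grip_force: 0.0
```

Run:
```python
from h import *
s=env.get_state();print(s["tcp_pos"],s["wrist_force"],s["ft_torque"])
c=look("side");print(proj(c,(.496,.1748,.0575)),proj(c,(.497,.18,.064)))
save(c,"s1.png",(150,130,310,280),4)
s=env.get_state();print(s["tcp_pos"],s["wrist_force"],s["ft_torque"])
```

```text
[0.4960493  0.17479197 0.057263  ] [-0.22218856  0.10733181 -0.81447095] [0.04149048 0.02364455 0.02478264]
[228.27715854 235.71293734] [226.63700239 234.73400521]
[0.49604118 0.17479659 0.05731114] [-0.52676042 -0.97063695  0.19344868] [0.01184177 0.01894805 0.01596686]
```

View pics/s1.png

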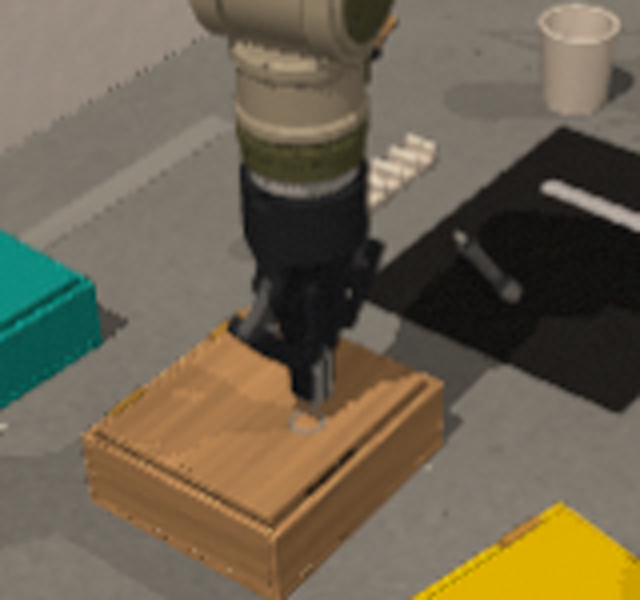

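The side view shows the fingertip at crop (315,408), still just above the lid. It is slightly to the right of the ring at (308,420), which means too small a y. I'll shift +4 mm in y and keep going down.

Emit:
{"fn": "jog_arm", "kwargs": {
  "rows": [
    [0, 0.05, 0, 0, 0, 0],
    [0, 0.1, -0.02, 0, 0, 0],
    [0, 0.1, -0.04, 0, 0, 0],
    [0, 0.1, -0.05, 0, 0, 0],
    [0, 0.1, -0.05, 0, 0, 0]
  ]
}}

```text
clock: 4.55
tcp_pos: [0.496, 0.1788, 0.0553]
orientation: [-0.0, 0.003, 1.0, -0.0]
wrist_force: [-0.3, -0.4, 0.3]
finger_gap: -0.0002
grip_force: 0.0
```

Emit:
{"fn": "jog_arm", "kwargs": {
  "rows": [
    [0, 0, -0.02, 0, 0, 0],
    [0, 0, -0.04, 0, 0, 0],
    [0, 0, -0.05, 0, 0, 0],
    [0, 0, -0.05, 0, 0, 0]
  ]
}}

```text
clock: 4.88
tcp_pos: [0.496, 0.1787, 0.0533]
orientation: [-0.0, 0.003, 1.0, 0.0]
wrist_force: [0.2, -0.5, -0.5]
finger_gap: -0.0
grip_force: 0.0
```

Run:
```python
from h import *
s=env.get_state();t=s["tcp_pos"];im=[]
for n,(x,y) in(("side",(228,232)),("scene",(283,150))):
    c=look(n);x0,y0=x-40,y-60
    print(n,x0,y0,"tcp",proj(c,t),"ring",proj(c,(.4965,.18,.064)))
    im.append(cv2.resize(c["pixels"][y0:y0+90,x0:x0+80],None,fx=5,fy=5,interpolation=2))
cv2.imwrite("pics/c2.png",np.hstack(im)[:,:,::-1])
```

```text
side 188 172 tcp [227.37403775 237.74635635] ring [226.78936768 234.80992543]
scene 243 90 tcp [282.24515329 152.05488012] ring [282.83837079 149.1407455 ]
```

View pics/c2.png

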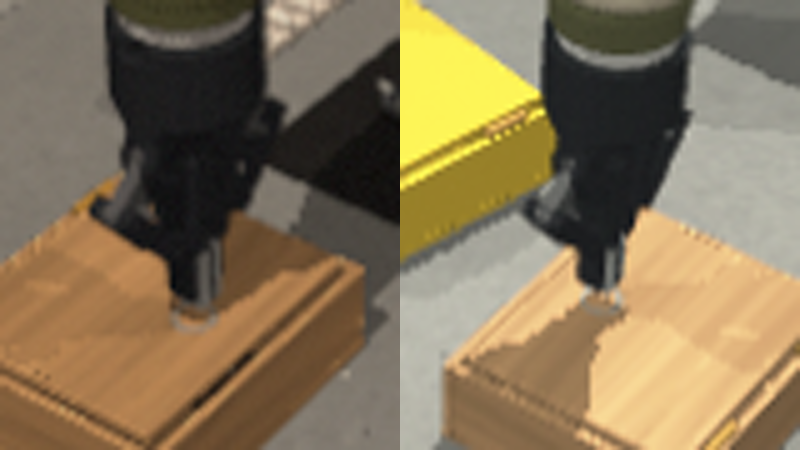

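Both views still show the tip about 2 px (5 mm or so) above the ring, at (195,310) against (193,322) in the side crop. The real tip is therefore higher than the reported TCP. I'll keep stepping down and rely on the force reading.

Emit:
{"fn": "jog_arm", "kwargs": {
  "rows": [
    [0, 0, -0.02, 0, 0, 0],
    [0, 0, -0.04, 0, 0, 0],
    [0, 0, -0.06, 0, 0, 0],
    [0, 0, -0.06, 0, 0, 0]
  ]
}}

```text
clock: 5.32
tcp_pos: [0.496, 0.1788, 0.0508]
orientation: [-0.0, 0.003, 1.0, 0.0]
wrist_force: [0.3, 0.5, -0.1]
finger_gap: -0.0001
grip_force: 0.0
```

Emit:
{"fn": "jog_arm", "kwargs": {
  "rows": [
    [0, 0, -0.02, 0, 0, 0],
    [0, 0, -0.04, 0, 0, 0],
    [0, 0, -0.06, 0, 0, 0],
    [0, 0, -0.06, 0, 0, 0]
  ]
}}

```text
clock: 5.65
tcp_pos: [0.496, 0.1788, 0.0484]
orientation: [-0.0, 0.003, 1.0, -0.0]
wrist_force: [-0.5, -0.1, -0.8]
finger_gap: 0.0001
grip_force: 0.0
```

Emit:
{"fn": "jog_arm", "kwargs": {
  "rows": [
    [0, 0, -0.02, 0, 0, 0],
    [0, 0, -0.04, 0, 0, 0],
    [0, 0, -0.06, 0, 0, 0],
    [0, 0, -0.06, 0, 0, 0]
  ]
}}

```text
clock: 5.98
tcp_pos: [0.496, 0.1788, 0.046]
orientation: [-0.0, 0.003, 1.0, 0.0]
wrist_force: [0.0, -0.0, -0.4]
finger_gap: -0.0001
grip_force: 0.0
```

Run:
```python
from h import *
s=env.get_state();t=s["tcp_pos"];im=[];print(t,s["wrist_force"],s["ft_torque"])
for n,(x,y) in(("side",(228,232)),("scene",(283,150))):
    c=look(n);x0,y0=x-20,y-30
    print(n,x0,y0,"tcp",proj(c,t))
    im.append(cv2.resize(c["pixels"][y0:y0+45,x0:x0+40],None,fx=10,fy=10,interpolation=0))
cv2.imwrite("pics/c3.png",np.hstack(im)[:,:,::-1])
```

```text
[0.49600002 0.17875138 0.04601733] [ 0.04792171 -0.03209312 -0.44929447] [0.02794623 0.06226782 0.07106563]
side 208 202 tcp [227.46324463 239.86282359]
scene 263 120 tcp [282.10943512 153.8878656 ]
```

View pics/c3.png

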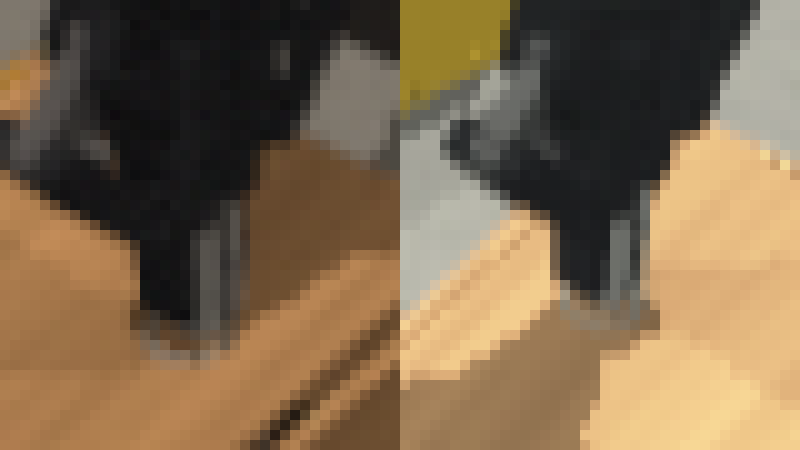

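The tip is now about on the lid: bottom at (220,338), ring centre at (188,338) in the side crop. The true tip therefore sits about 17 mm above the reported TCP, so I'll go on carefully.

Emit:
{"fn": "jog_arm", "kwargs": {
  "rows": [
    [0, 0, -0.02, 0, 0, 0],
    [0, 0, -0.04, 0, 0, 0],
    [0, 0, -0.05, 0, 0, 0],
    [0, 0, -0.05, 0, 0, 0]
  ]
}}

```text
clock: 6.42
tcp_pos: [0.496, 0.1788, 0.0441]
orientation: [-0.0, 0.003, 1.0, 0.0]
wrist_force: [-0.8, 0.5, -0.4]
finger_gap: 0.0002
grip_force: 0.0
```

Emit:
{"fn": "jog_arm", "kwargs": {
  "rows": [
    [0, 0, -0.02, 0, 0, 0],
    [0, 0, -0.04, 0, 0, 0],
    [0, 0, -0.05, 0, 0, 0],
    [0, 0, -0.05, 0, 0, 0]
  ]
}}

```text
clock: 6.75
tcp_pos: [0.496, 0.1788, 0.0421]
orientation: [-0.0, 0.003, 1.0, 0.0]
wrist_force: [-0.6, -0.8, 0.1]
finger_gap: -0.0
grip_force: 0.0
```

Emit:
{"fn": "jog_arm", "kwargs": {
  "rows": [
    [0, 0, -0.02, 0, 0, 0],
    [0, 0, -0.04, 0, 0, 0],
    [0, 0, -0.05, 0, 0, 0],
    [0, 0, -0.05, 0, 0, 0]
  ]
}}

```text
clock: 7.08
tcp_pos: [0.4962, 0.1788, 0.0403]
orientation: [0.0, 0.003, 1.0, 0.0]
wrist_force: [-0.6, -0.5, 1.2]
finger_gap: -0.0
grip_force: 0.6
```

Run:
```python
from h import *
s=env.get_state();print(s["tau"],s["wrist_force"])
for n,(x,y) in(("side",(228,232)),("scene",(283,150))):
    c=look(n);g=cv2.cvtColor(c["pixels"],cv2.COLOR_RGB2GRAY);hsv=cv2.cvtColor(c["pixels"],cv2.COLOR_RGB2HSV)[...,1]
    print(n);print(g[y-6:y+9,x-10:x+8]);print(hsv[y-6:y+9,x-10:x+8])
```

```text
[-2.25393113e-02 -4.42811179e+01  2.53351307e+01 -1.55427754e-01
  3.61815197e-03  1.28731899e-04] [-0.64005561 -0.50677954  1.24108922]
side
[[ 78  37  22  19  24  27  21  20  26  30  55  71  52  80  61  77  78  80]
 [126 104  53  19  22  23  23  15  23  47  77  85  54  79  57  79  79  82]
 [142 134 104  52  21  17  21  19  28  63  98  82  56  79  58  78  81  82]
 [137 136 127  86  16  18  19  19  26  59  97  81  52  76  63  81  82  83]
 [127 134 131  97  17  20  20  19  23  45  84  84  56  71  70  82  84  83]
 [122 129 127 102  20  17  19  19  22  45  84  82  60  76  81  83  82  84]
 [122 123 116  84  19  20  19  19  22  45  82  81  60  77  86  81  84  96]
 [122 116  88  60  14  22  19  22  22  45  81  79  58  75  85  94 120 128]
 [120 109  68  64  37  26  18  19  19  43  84  84  58  73  91 127 144 144]
 [119 117 102  92  60  57  44  24  22  48  87  90  67  92 126 144 143 144]
 [119 119 117 110  94 100  66  58  52  68  85 100 114 119 145 143 143 142]
 [118 118 116 113 112 118 108 100  69  86 115 126 139 137 144 143 139 134]
 [117 114 115 114 119 130 133 129 108 117 135 141 143 143 
[... 2851 characters left out ...]
  9  10  92 116 116 117]
 [106 104 105 105 113 112  64  45  40  24   6  14  21  15  72 114 116 118]
 [104 105 105 113 116 116  92  64  50  35  13  14  29  38  99 115 117 118]
 [106 112 116 116 114 116 115  91  81  64  44  44  54  86 114 116 117 115]
 [113 116 115 117 116 114 115 115 114 104 102 109 115 117 117 114 114 112]
 [116 115 116 116 116 114 113 115 114 114 116 113 118 117 110 110 109 111]
 [115 114 116 115 115 115 115 114 115 115 115 112 111 110 109 109 110 111]
 [116 114 114 115 115 116 115 114 116 115 116 112 109 109 109 110 112 110]
 [116 114 114 117 116 115 114 115 114 115 114 111 109 109 110 110 110 109]
 [114 115 116 116 114 114 114 116 116 114 116 110 109 110 110 110 108 106]]
```

Contact at reported z ≈ 0.0405. Now I press in small steps.

Emit:
{"fn": "jog_arm", "kwargs": {
  "rows": [
    [0, 0, -0.015, 0, 0, 0],
    [0, 0, -0.03, 0, 0, 0],
    [0, 0, -0.045, 0, 0, 0],
    [0, 0, -0.05, 0, 0, 0],
    [0, 0, -0.05, 0, 0, 0]
  ]
}}

```text
clock: 7.6
tcp_pos: [0.4962, 0.1788, 0.0386]
orientation: [0.0, 0.003, 1.0, 0.0]
wrist_force: [-1.2, -0.2, 5.9]
finger_gap: 0.0001
grip_force: 2.6
```

Emit:
{"fn": "jog_arm", "kwargs": {
  "rows": [
    [0, 0, -0.01, 0, 0, 0],
    [0, 0, -0.02, 0, 0, 0],
    [0, 0, -0.03, 0, 0, 0],
    [0, 0, -0.03, 0, 0, 0]
  ]
}}

```text
clock: 7.93
tcp_pos: [0.4962, 0.1788, 0.0374]
orientation: [0.0, 0.003, 1.0, 0.0]
wrist_force: [-2.3, -0.1, 5.9]
finger_gap: 0.0
grip_force: 2.7
```

Emit:
{"fn": "jog_arm", "kwargs": {
  "rows": [
    [0, 0, -0.01, 0, 0, 0],
    [0, 0, -0.02, 0, 0, 0],
    [0, 0, -0.03, 0, 0, 0],
    [0, 0, -0.03, 0, 0, 0]
  ]
}}

```text
clock: 8.27
tcp_pos: [0.4961, 0.1788, 0.0362]
orientation: [0.0, 0.003, 1.0, 0.0]
wrist_force: [-2.4, 0.0, 5.1]
finger_gap: 0.0
grip_force: 2.7
```

Emit:
{"fn": "jog_arm", "kwargs": {
  "rows": [
    [0, 0, -0.01, 0, 0, 0],
    [0, 0, -0.02, 0, 0, 0],
    [0, 0, -0.03, 0, 0, 0],
    [0, 0, -0.035, 0, 0, 0],
    [0, 0, -0.035, 0, 0, 0]
  ]
}}

```text
clock: 8.68
tcp_pos: [0.4962, 0.1788, 0.0348]
orientation: [0.0, 0.003, 1.0, 0.0]
wrist_force: [-2.1, -0.0, 5.7]
finger_gap: -0.0
grip_force: 2.7
```

Emit:
{"fn": "jog_arm", "kwargs": {
  "rows": [
    [0, 0, -0.01, 0, 0, 0],
    [0, 0, -0.02, 0, 0, 0],
    [0, 0, -0.03, 0, 0, 0],
    [0, 0, -0.035, 0, 0, 0],
    [0, 0, -0.035, 0, 0, 0]
  ]
}}

```text
clock: 9.1
tcp_pos: [0.4962, 0.1788, 0.0335]
orientation: [0.0, 0.003, 1.0, 0.0]
wrist_force: [-1.3, -0.8, 6.1]
finger_gap: -0.0004
grip_force: 2.8
```

Emit:
{"fn": "jog_arm", "kwargs": {
  "rows": [
    [0, 0, -0.01, 0, 0, 0],
    [0, 0, -0.02, 0, 0, 0],
    [0, 0, -0.03, 0, 0, 0],
    [0, 0, -0.035, 0, 0, 0],
    [0, 0, -0.035, 0, 0, 0]
  ]
}}

```text
clock: 9.52
tcp_pos: [0.4962, 0.1788, 0.0321]
orientation: [0.0, 0.003, 1.0, 0.0]
wrist_force: [-0.7, -1.0, 5.5]
finger_gap: -0.0
grip_force: 2.8
```

Emit:
{"fn": "jog_arm", "kwargs": {
  "rows": [
    [0, 0, -0.01, 0, 0, 0],
    [0, 0, -0.02, 0, 0, 0],
    [0, 0, -0.03, 0, 0, 0],
    [0, 0, -0.035, 0, 0, 0],
    [0, 0, -0.035, 0, 0, 0]
  ]
}}

```text
clock: 9.93
tcp_pos: [0.4963, 0.1788, 0.031]
orientation: [0.0, 0.003, 1.0, 0.0]
wrist_force: [-2.5, -0.4, 7.2]
finger_gap: 0.0001
grip_force: 3.9
```

Emit:
{"fn": "jog_arm", "kwargs": {
  "rows": [
    [0, 0, -0.005, 0, 0, 0],
    [0, 0, -0.01, 0, 0, 0],
    [0, 0, -0.015, 0, 0, 0],
    [0, 0, -0.015, 0, 0, 0]
  ]
}}

```text
clock: 10.27
tcp_pos: [0.4963, 0.1789, 0.0307]
orientation: [0.0, 0.003, 1.0, 0.0]
wrist_force: [-3.3, -0.9, 9.9]
finger_gap: 0.0002
grip_force: 5.3
```

Emit:
{"fn": "jog_arm", "kwargs": {
  "rows": [
    [0, 0, -0.005, 0, 0, 0],
    [0, 0, -0.01, 0, 0, 0],
    [0, 0, -0.015, 0, 0, 0],
    [0, 0, -0.015, 0, 0, 0]
  ]
}}

```text
clock: 10.6
tcp_pos: [0.4964, 0.1789, 0.0305]
orientation: [0.001, 0.003, 1.0, 0.0]
wrist_force: [-4.0, -1.0, 13.1]
finger_gap: 0.0
grip_force: 6.8
```

Bottomed at 13 N. Now let go and retreat forward out of the lid's swing.

Emit:
{"fn": "jog_arm", "kwargs": {
  "rows": [
    [0, 0, 0.3, 0, 0, 0],
    [-0.2, 0, 0.9, 0, 0, 0],
    [-0.9, -0.2, 1.6, 0, 0, 0],
    [-1.7, -0.5, 2.3, 0, 0, 0],
    [-2.4, -1.0, 3.0, 0, 0, 0],
    [-2.4, -1.8, 3.6, 0, 0, 0],
    [-2.0, -2.6, 4.0, 0, 0, 0],
    [-1.5, -3.4, 4.0, 0, 0, 0],
    [-1.0, -4.2, 4.0, 0, 0, 0],
    [-0.5, -5.0, 4.0, 0, 0, -1.1],
    [0, -5.9, 4.0, 0, 0, -2.2],
    [0.5, -6.6, 4.0, 0, 0, -3.3]
  ],
  "jaw": 0.2
}}

```text
clock: 11.6
tcp_pos: [0.5169, -0.0878, 0.1889]
orientation: [0.0, 0.179, 0.984, -0.0]
wrist_force: [0.0, 0.5, -0.1]
finger_gap: 0.034
grip_force: 0.0
```

Run:
```python
from h import *
c=look("wrist");s=env.get_state();print(s["tcp_pos"],s["orientation"],np.array(c["cam_to_world"])[:3,3])
print("vice guess",proj(c,(.538,-.093,.009)))
b=look("side")
im=np.hstack([cv2.resize(c["pixels"],(448,336)),cv2.resize(b["pixels"][100:300,130:340],(350,336))])
cv2.imwrite("pics/v1.png",im[:,:,::-1])
np.save("w.npy",c,allow_pickle=True)
```

```text
[ 0.52111536 -0.09252801  0.18838047] [ 0.00227379  0.18303231  0.98310309 -0.00152044] [ 0.44923597 -0.06309646  0.35496287]
vice guess [254.59558998 187.46094544]
```

View pics/v1.png

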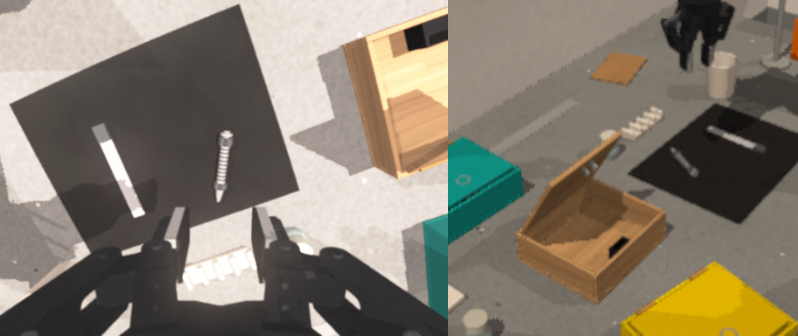

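The lid is open (right panel). In the wrist panel the vice lies at (223,165) and the fingertips at about (180,208) and (262,208). Next I'll measure the vice and check the fingertip offset.

Run:
```python
from h import *
c=np.load("w.npy",allow_pickle=True).item()
print(c["mtx"][0],c["k1"],np.round(c["cam_to_world"],3))
t=np.array([.521,-.0925,.1884])
print([(d,proj(c,t+[0,0,d/1000]).round(1).tolist()) for d in(0,10,20,30,40)])
g=cv2.cvtColor(c["pixels"],cv2.COLOR_RGB2GRAY);m=np.zeros_like(g);m[143:235,238:278]=(g[143:235,238:278]>95)*255
n,l,st,ce=cv2.connectedComponentsWithStats(m);i=1+np.argmax(st[1:,4]);print(st[i],ce[i])
P=np.array([onz(c,p,.009)[:2] for p in np.argwhere(l==i)[:,::-1]])
mu=P.mean(0);w,v=np.linalg.eigh(np.cov(P.T));ax=v[:,1]*np.sign(v[0,1]);q=(P-mu)@ax
print(mu,"ang",np.degrees(np.arctan2(ax[1],ax[0])),"len",np.ptp(q),"mid",mu+ax*(q.min()+.044),"tail",mu+ax*q.min(),"nose",mu+ax*q.max())
print(g[140:238:4,236:280:2])
```

```text
[324.13595803   0.         251.6298179 ] -0.07026068908470638 [[ 0.351 -0.899 -0.264  0.449]
 [ 0.937  0.336  0.099 -0.063]
 [-0.    -0.282  0.959  0.355]
 [ 0.     0.     0.     1.   ]]
[(0, [247.5, 243.3]), (10, [247.3, 251.3]), (20, [247.0, 260.2]), (30, [246.7, 270.2]), (40, [246.4, 281.5])]
[245 149  22  83 929] [254.55651238 187.00107643]
[ 0.53798786 -0.09311151] ang -27.349512035277233 len 0.09570588850872692 mid [ 0.53861075 -0.09343369] tail [ 0.49952904 -0.07321933] nose [ 0.58453698 -0.11718827]
[[ 68  68  67  66  68  70  68  64  66  68  67  68  67  66  68  68  68  71
   70  69  68  73]
 [ 67  66  64  67  66  66  67  67  69  69  68  68  67  66  67  69  66  68
   68  68  70  70]
 [ 64  69  66  63  67  68  68  68  69  66  78  86  82  71  66  70  69  69
   68  63  68  67]
 [ 69  66  67  65  66  67  58  55 129 184 195 218 225 192 140  83  67  69
   66  69  69  67]
 [ 67  65  67  66  69  62  52  68  91 131 198 217 229 196 149  76  63  66
   63  70  71  68]
 [ 69  67  67  67  69  63  51  86 120 148 121 120 136 144 130  83  64  68
   68  69  71  68]
 [ 67  68  70  69  68  57  55
[... 1038 characters left out ...]
1  81  69  68  71  69  71  72
   72  70  71  70]
 [ 72  73  73  60  92 127 145 121 122 138 142 123  74  67  70  69  72  72
   72  72  73  71]
 [ 71  76  74  72  61 120 154 128 135 143 131  90  70  67  68  72  73  74
   73  74  72  73]
 [ 74  73  75  72  58 109 212 237 236 174  79  70  70  73  74  72  72  70
   73  74  75  77]
 [ 74  74  73  74  68 103 217 237 216  94  69  72  72  74  73  77  74  76
   78  78  76  79]
 [ 74  74  75  75  70  79 210 227 118  73  70  77  76  77  75  76  77  75
   75  77  78  75]
 [ 76  74  78  75  74  77  76  79  77  78  75  76  78  77  77  74  78  78
   77  78  79  77]
 [ 75  77  75  78  75  78  78  76  77  79  76  78  78  75  80  79  78  78
   78  78  79  81]]
```

The fingertips sit about 20–24 mm behind the reported TCP; the lid contact, the fixed cameras and the wrist view all agree on this. The vice is at (0.5385, -0.0933), angle -28°. I'll go above it.

Emit:
{"fn": "jog_arm", "kwargs": {
  "rows": [
    [0.3, -0.1, -0.5, 0, 0, -0.5],
    [0.55, -0.18, -1.2, 0, 0, -1.1],
    [0.55, -0.18, -2.0, 0, 0, -1.1],
    [0.55, -0.18, -2.7, 0, 0, -1.1],
    [0.55, -0.18, -3.1, 0, 0, -1.1],
    [0.55, -0.18, -3.2, 0, 0, -1.1],
    [0.55, -0.18, -3.2, 0, 0, -1.1],
    [0.55, -0.18, -3.2, 0, 0, -1.1]
  ],
  "jaw": 0.4
}}

```text
clock: 12.37
tcp_pos: [0.5385, -0.0922, 0.0618]
orientation: [0.0, 0.231, 0.973, 0.0]
wrist_force: [0.8, -0.2, 0.4]
finger_gap: 0.0259
grip_force: 0.0
```

Run:
```python
from h import *
from scipy.spatial.transform import Rotation as Ro
s=env.get_state();w,x,y,z=s["orientation"];M=Ro.from_quat([x,y,z,w]).as_matrix()
print(s["tcp_pos"],"yaw",np.degrees(np.arctan2(M[1,0],M[0,0])),M[:,2],s["finger_gap"])
c=look("wrist");g=cv2.cvtColor(c["pixels"],cv2.COLOR_RGB2GRAY)
print("pred vice",proj(c,(.5385,-.0933,.009)),"tcp",proj(c,s["tcp_pos"]),"tip",proj(c,s["tcp_pos"]+np.array([0,0,.022])))
save(c,"w2.png",s=1)
```

```text
[ 0.53846864 -0.09215784  0.06181421] yaw 153.25895375210897 [ 7.15955352e-04 -9.62017745e-05 -9.99999739e-01] 0.025870481614552115
pred vice [251.15055685 205.49664239] tcp [252.84020198 234.52292265] tip [253.0044651  252.46517098]
```

View pics/w2.png

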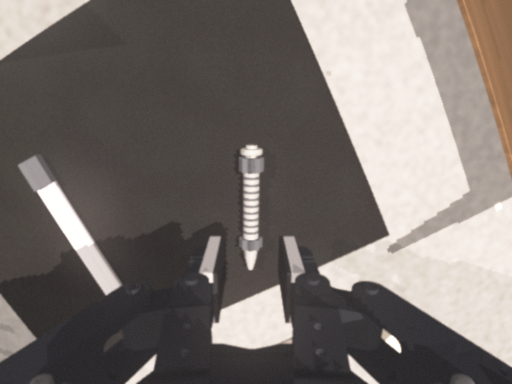

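The wrist view shows the vice at column 251, barrel rows 172–237, centred between the fingers and aligned with them. Descend.

Emit:
{"fn": "jog_arm", "kwargs": {
  "rows": [
    [0, -0.01, -0.5, 0, 0, -0.1],
    [0, -0.02, -1.0, 0, 0, -0.2],
    [0, -0.03, -1.4, 0, 0, -0.2],
    [0, -0.03, -1.65, 0, 0, -0.2],
    [0, -0.03, -1.8, 0, 0, -0.2],
    [0, -0.03, -1.88, 0, 0, -0.2],
    [0, -0.03, -1.9, 0, 0, -0.2],
    [0, -0.03, -1.9, 0, 0, -0.2]
  ]
}}

```text
clock: 13.08
tcp_pos: [0.5388, -0.0938, -0.0142]
orientation: [0.001, 0.242, 0.97, -0.0]
wrist_force: [-0.4, 0.4, -0.2]
finger_gap: 0.0256
grip_force: 0.0
```

Emit:
{"fn": "jog_arm", "kwargs": {
  "rows": [
    [0, 0, -0.03, 0, 0, 0],
    [0, 0, -0.06, 0, 0, 0],
    [0, 0, -0.09, 0, 0, 0],
    [0, 0, -0.1, 0, 0, 0],
    [0, 0, -0.1, 0, 0, 0]
  ]
}}

```text
clock: 13.5
tcp_pos: [0.5381, -0.0936, -0.019]
orientation: [-0.0, 0.242, 0.97, 0.0]
wrist_force: [-0.6, -0.5, -0.9]
finger_gap: 0.0261
grip_force: 0.0
```

Emit:
{"fn": "jog_arm", "kwargs": {
  "rows": [
    [0, 0, 0, 0, 0, 0],
    [0, 0, 0, 0, 0, 0],
    [0, 0, 0, 0, 0, 0],
    [0, 0, 0, 0, 0, 0],
    [0, 0, 0, 0, 0, 0],
    [0, 0, 0, 0, 0, 0]
  ],
  "jaw": 1,
  "force": 30
}}

```text
clock: 14.0
tcp_pos: [0.5382, -0.0936, -0.0188]
orientation: [0.0, 0.242, 0.97, 0.0]
wrist_force: [-0.2, 0.2, 1.8]
finger_gap: 0.0095
grip_force: 30.5
```

Gripped: 9.5 mm gap, 30 N. Lift, turn, and carry it over the open case.

Emit:
{"fn": "jog_arm", "kwargs": {
  "rows": [
    [0, 0, 0.4, 0, 0, 0],
    [0, 0, 1.2, 0, 0, 0],
    [0, 0, 2.0, 0, 0, 0],
    [0, 0.4, 2.8, 0, 0, 0.6],
    [0, 1.2, 3.5, 0, 0, 1.2],
    [0, 2.0, 4.0, 0, 0, 1.8],
    [0, 2.8, 4.0, 0, 0, 2.4],
    [0, 3.6, 4.0, 0, 0, 3.0],
    [-0.05, 4.4, 4.0, 0, 0, 3.6],
    [-0.1, 5.2, 4.0, 0, 0, 4.2],
    [-0.1, 5.8, 4.0, 0, 0, 4.6],
    [-0.1, 6.1, 4.0, 0, 0, 4.7]
  ]
}}

```text
clock: 15.0
tcp_pos: [0.5335, 0.1532, 0.1408]
orientation: [-0.0, -0.004, 1.0, 0.0]
wrist_force: [-0.2, 1.0, 0.2]
finger_gap: 0.0094
grip_force: 30.4
```

Emit:
{"fn": "jog_arm", "kwargs": {
  "rows": [
    [0, 0, -0.3, 0, 0, 0],
    [0, 0, -0.8, 0, 0, 0],
    [0, 0, -1.4, 0, 0, 0],
    [0, 0, -1.8, 0, 0, 0],
    [0, 0, -2.0, 0, 0, 0],
    [0, 0, -2.0, 0, 0, 0],
    [0, 0, -2.0, 0, 0, 0]
  ]
}}

```text
clock: 15.58
tcp_pos: [0.5341, 0.15, 0.061]
orientation: [-0.0, -0.001, 1.0, -0.0]
wrist_force: [-0.1, -1.0, 0.0]
finger_gap: 0.0095
grip_force: 30.4
```

Run:
```python
from h import *
s=env.get_state();t=s["tcp_pos"];print(t,s["orientation"],s["wrist_force"],s["finger_gap"],s["grip_force"])
c=look("wrist");b=look("side")
print("rim px wrist",[proj(c,(x,y,.058)).round().tolist() for x in(.453,.613) for y in(.09,.27)],"vice end",proj(c,(t[0]-.043,t[1],t[2]+.028)),proj(c,(t[0]+.05,t[1],t[2]+.028)))
im=np.hstack([cv2.resize(c["pixels"],(448,336)),cv2.resize(b["pixels"][100:300,130:340],(350,336))])
cv2.imwrite("pics/v3.png",im[:,:,::-1])
```

```text
[0.53414615 0.15004374 0.06104547] [-2.94758355e-04 -1.48283389e-03  9.99998856e-01 -5.44713077e-05] [-0.07919566 -0.96879474  0.01516905] 0.009513096771452241 30.41591227054596
rim px wrist [[134.0, 82.0], [484.0, 87.0], [159.0, 345.0], [434.0, 343.0]] vice end [252.9856985  169.39973075] [252.03100353 344.39245103]
```

View pics/v3.png

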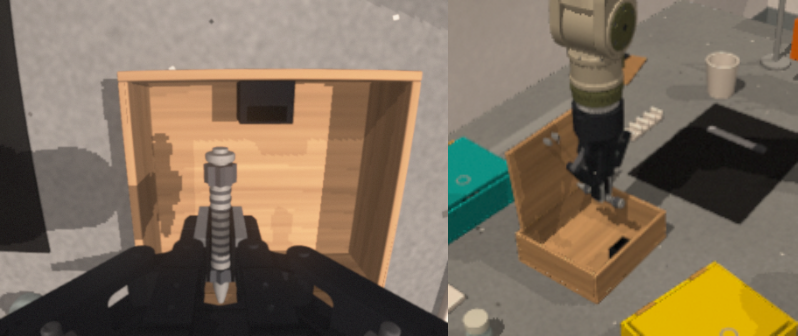

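Left panel: the vice is held at column 219 over the open case, clear of the latch housing at (266,102). Right panel: the lid stands upright. Lower it in.

Emit:
{"fn": "jog_arm", "kwargs": {
  "rows": [
    [0.05, 0.1, -0.3, 0, 0, 0],
    [0.1, 0.13, -0.7, 0, 0, 0],
    [0.1, 0.13, -1.1, 0, 0, 0],
    [0.1, 0.13, -1.4, 0, 0, 0],
    [0.1, 0.13, -1.6, 0, 0, 0],
    [0.1, 0.13, -1.72, 0, 0, 0],
    [0.1, 0.13, -1.8, 0, 0, 0],
    [0.1, 0.13, -1.85, 0, 0, 0],
    [0.1, 0.13, -1.85, 0, 0, 0],
    [0.1, 0.13, -1.85, 0, 0, 0]
  ]
}}

```text
clock: 16.52
tcp_pos: [0.5387, 0.1557, -0.0125]
orientation: [0.001, -0.002, 1.0, 0.0]
wrist_force: [-0.1, 0.3, -0.8]
finger_gap: 0.0097
grip_force: 30.4
```

Emit:
{"fn": "jog_arm", "kwargs": {
  "rows": [
    [0, 0, -0.02, 0, 0, 0],
    [0, 0, -0.04, 0, 0, 0],
    [0, 0, -0.06, 0, 0, 0],
    [0, 0, -0.06, 0, 0, 0]
  ]
}}

```text
clock: 16.85
tcp_pos: [0.5381, 0.1556, -0.0154]
orientation: [0.0, -0.002, 1.0, 0.0]
wrist_force: [0.2, -0.1, -1.5]
finger_gap: 0.0094
grip_force: 30.4
```

Emit:
{"fn": "jog_arm", "kwargs": {
  "rows": [
    [0, 0, 0, 0, 0, 0],
    [0, 0, 0, 0, 0, 0],
    [0, 0, 0, 0, 0, 0],
    [0, 0, 0, 0, 0, 0]
  ],
  "jaw": 0.4
}}

```text
clock: 17.18
tcp_pos: [0.5383, 0.1556, -0.0153]
orientation: [0.0, -0.002, 1.0, 0.0]
wrist_force: [0.3, 0.7, 0.4]
finger_gap: 0.0255
grip_force: 0.0
```

Emit:
{"fn": "jog_arm", "kwargs": {
  "rows": [
    [0, 0, 0.3, 0, 0, 0],
    [0, 0, 0.8, 0, 0, 0],
    [0, 0, 1.6, 0, 0, 0],
    [0, 0, 2.6, 0, 0, 0],
    [0, 0, 3.5, 0, 0, 0],
    [0, 0, 4.4, 0, 0, 0],
    [0, 0, 5.2, 0, 0, 0],
    [0, 0.2, 5.9, 0, 0, 0],
    [0, 0.4, 6.3, 0, 0, 0],
    [0, 0.6, 6.4, 0, 0, 0],
    [0, 0.6, 6.4, 0, 0, 0]
  ]
}}

```text
clock: 18.1
tcp_pos: [0.5389, 0.1809, 0.2418]
orientation: [0.001, -0.002, 1.0, 0.001]
wrist_force: [0.4, 0.0, 0.0]
finger_gap: 0.0257
grip_force: 0.0
```

Run:
```python
from h import *
s=env.get_state();print(s["tcp_pos"],s["finger_gap"])
c=look("wrist");hsv=cv2.cvtColor(c["pixels"],cv2.COLOR_RGB2HSV)
A=[proj(c,(x,y,.012)) for x in(.49,.59) for y in(.105,.255)];A=np.array(A);x0,y0=A.min(0).astype(int);x1,y1=A.max(0).astype(int)
m=np.zeros(hsv.shape[:2],np.uint8);m[y0:y1,x0:x1]=((hsv[...,1]<60)&(hsv[...,2]>70))[y0:y1,x0:x1]*255
n,l,st,ce=cv2.connectedComponentsWithStats(m)
for i in range(1,n):
    if st[i,4]>40:
        P=np.array([onz(c,p,.012)[:2] for p in np.argwhere(l==i)[:,::-1]]);print(st[i],P.min(0),P.max(0))
print("exp",proj(c,(.495,.1556,.012)),proj(c,(.588,.1556,.012)))
```

```text
[0.53890139 0.18092986 0.2418108 ] 0.025658003571921245
[225 125  12  73 567] [0.49657808 0.14815497] [0.58697863 0.16153765]
exp [231.0012275  123.66326924] [231.81071746 197.76949709]
```

The vice lies in the case as expected (x 0.497–0.587, y 0.155). Now I take the closed gripper over and behind the lid.

Emit:
{"fn": "jog_arm", "kwargs": {
  "rows": [
    [0.6, 0, 0.1, 0, 0, 0],
    [1.4, 0, 0.2, 0, 0, 0],
    [2.2, 0, 0.2, 0, 0, 0],
    [2.8, 0, 0.2, 0, 0, 0],
    [3.1, 0, 0, 0, 0, 0],
    [3.1, 0, -0.6, 0, 0, 0],
    [3.1, 0, -1.2, 0, 0, 0],
    [3.1, 0, -1.8, 0, 0, 0],
    [3.1, 0, -2.2, 0, 0, 0],
    [3.1, 0, -2.3, 0, 0, 0],
    [3.1, 0, -2.3, 0, 0, 0]
  ],
  "jaw": 1
}}

```text
clock: 19.07
tcp_pos: [0.6599, 0.179, 0.1448]
orientation: [-0.003, -0.002, 1.0, -0.001]
wrist_force: [0.2, 0.3, 0.7]
finger_gap: 0.0002
grip_force: 0.0
```

Emit:
{"fn": "jog_arm", "kwargs": {
  "rows": [
    [-0.28, 0, 0, 0, 0, 0],
    [-0.56, 0, 0, 0, 0, 0],
    [-0.85, 0, 0, 0, 0, 0],
    [-1.05, 0, 0, 0, 0, 0],
    [-1.3, 0, -0.03, 0, 0, 0],
    [-1.54, 0, -0.05, 0, 0, 0],
    [-1.78, 0, -0.1, 0, 0, 0],
    [-2.02, 0, -0.16, 0, 0, 0],
    [-2.25, 0, -0.25, 0, 0, 0],
    [-2.47, 0, -0.35, 0, 0, 0],
    [-2.69, 0, -0.48, 0, 0, 0],
    [-2.89, 0, -0.62, 0, 0, 0]
  ]
}}

```text
clock: 20.07
tcp_pos: [0.5495, 0.1795, 0.1271]
orientation: [0.004, -0.002, 1.0, 0.0]
wrist_force: [2.0, -0.8, 8.3]
finger_gap: 0.0001
grip_force: 3.2
```

Emit:
{"fn": "jog_arm", "kwargs": {
  "rows": [
    [-0.19, 0, -0.16, 0, 0, 0],
    [-0.36, 0, -0.34, 0, 0, 0],
    [-0.52, 0, -0.53, 0, 0, 0],
    [-0.66, 0, -0.73, 0, 0, 0],
    [-0.78, 0, -0.94, 0, 0, 0],
    [-0.88, 0, -1.17, 0, 0, 0],
    [-0.97, 0, -1.4, 0, 0, 0],
    [-1.05, 0, -1.62, 0, 0, 0],
    [-1.12, 0, -1.84, 0, 0, 0],
    [-1.2, 0, -1.98, 0, 0, 0],
    [-1.22, 0, -2.03, 0, 0, 0],
    [-1.22, 0, -2.03, 0, 0, 0]
  ]
}}

```text
clock: 21.07
tcp_pos: [0.5002, 0.1798, 0.0443]
orientation: [0.002, -0.002, 1.0, 0.0]
wrist_force: [4.1, -0.3, 4.1]
finger_gap: 0.0001
grip_force: 2.3
```

The lid is down at z 0.044; level is 0.0405. Press in steps.

Emit:
{"fn": "jog_arm", "kwargs": {
  "rows": [
    [0, 0, -0.04, 0, 0, 0],
    [-0.02, 0, -0.08, 0, 0, 0],
    [-0.04, 0, -0.12, 0, 0, 0],
    [-0.06, 0, -0.15, 0, 0, 0],
    [-0.06, 0, -0.17, 0, 0, 0],
    [-0.06, 0, -0.17, 0, 0, 0]
  ]
}}

```text
clock: 21.57
tcp_pos: [0.4976, 0.18, 0.0373]
orientation: [0.002, -0.002, 1.0, 0.0]
wrist_force: [4.2, -0.3, 4.5]
finger_gap: -0.0002
grip_force: 2.6
```

Emit:
{"fn": "jog_arm", "kwargs": {
  "rows": [
    [0, 0, -0.01, 0, 0, 0],
    [0, 0, -0.02, 0, 0, 0],
    [0, 0, -0.03, 0, 0, 0],
    [0, 0, -0.03, 0, 0, 0]
  ]
}}

```text
clock: 21.9
tcp_pos: [0.4976, 0.1799, 0.0362]
orientation: [0.002, -0.002, 1.0, 0.0]
wrist_force: [2.9, 0.1, 5.1]
finger_gap: 0.0001
grip_force: 2.6
```

Emit:
{"fn": "jog_arm", "kwargs": {
  "rows": [
    [0, 0, -0.01, 0, 0, 0],
    [0, 0, -0.02, 0, 0, 0],
    [0, 0, -0.03, 0, 0, 0],
    [0, 0, -0.035, 0, 0, 0],
    [0, 0, -0.035, 0, 0, 0]
  ]
}}

```text
clock: 22.32
tcp_pos: [0.4976, 0.18, 0.0348]
orientation: [0.002, -0.002, 1.0, 0.0]
wrist_force: [4.5, 0.2, 5.8]
finger_gap: 0.0002
grip_force: 2.7
```

Emit:
{"fn": "jog_arm", "kwargs": {
  "rows": [
    [0, 0, -0.01, 0, 0, 0],
    [0, 0, -0.02, 0, 0, 0],
    [0, 0, -0.03, 0, 0, 0],
    [0, 0, -0.035, 0, 0, 0],
    [0, 0, -0.035, 0, 0, 0]
  ]
}}

```text
clock: 22.73
tcp_pos: [0.4976, 0.18, 0.0335]
orientation: [0.002, -0.002, 1.0, 0.0]
wrist_force: [3.6, -0.5, 5.5]
finger_gap: 0.0003
grip_force: 2.7
```

Emit:
{"fn": "jog_arm", "kwargs": {
  "rows": [
    [0, 0, -0.01, 0, 0, 0],
    [0, 0, -0.02, 0, 0, 0],
    [0, 0, -0.03, 0, 0, 0],
    [0, 0, -0.035, 0, 0, 0],
    [0, 0, -0.035, 0, 0, 0]
  ]
}}

```text
clock: 23.15
tcp_pos: [0.4976, 0.18, 0.0321]
orientation: [0.002, -0.002, 1.0, 0.0]
wrist_force: [2.5, -1.5, 4.8]
finger_gap: 0.0001
grip_force: 2.7
```

Emit:
{"fn": "jog_arm", "kwargs": {
  "rows": [
    [0, 0, -0.01, 0, 0, 0],
    [0, 0, -0.02, 0, 0, 0],
    [0, 0, -0.03, 0, 0, 0],
    [0, 0, -0.035, 0, 0, 0],
    [0, 0, -0.035, 0, 0, 0]
  ]
}}

```text
clock: 23.57
tcp_pos: [0.4978, 0.18, 0.0313]
orientation: [0.002, -0.002, 1.0, 0.0]
wrist_force: [2.9, -0.5, 9.4]
finger_gap: -0.0003
grip_force: 4.9
```

Emit:
{"fn": "jog_arm", "kwargs": {
  "rows": [
    [0, 0, -0.005, 0, 0, 0],
    [0, 0, -0.01, 0, 0, 0],
    [0, 0, -0.018, 0, 0, 0],
    [0, 0, -0.018, 0, 0, 0]
  ]
}}

```text
clock: 23.9
tcp_pos: [0.4978, 0.18, 0.031]
orientation: [0.002, -0.002, 1.0, 0.0]
wrist_force: [0.8, -0.8, 13.3]
finger_gap: 0.0001
grip_force: 6.6
```

Bottomed at 13 N. Let go gently and follow the lid up to see whether it stays latched.

Emit:
{"fn": "jog_arm", "kwargs": {
  "rows": [
    [0, 0, 0.05, 0, 0, 0],
    [0, 0, 0.1, 0, 0, 0],
    [0, 0, 0.15, 0, 0, 0],
    [0, 0, 0.2, 0, 0, 0],
    [0, 0, 0.25, 0, 0, 0],
    [0, 0, 0.3, 0, 0, 0],
    [0, 0, 0.35, 0, 0, 0],
    [0, 0, 0.4, 0, 0, 0],
    [0, 0, 0.4, 0, 0, 0],
    [0, 0, 0.4, 0, 0, 0]
  ]
}}

```text
clock: 24.73
tcp_pos: [0.4941, 0.1794, 0.0436]
orientation: [-0.001, -0.002, 1.0, -0.0]
wrist_force: [-0.2, 0.5, 0.1]
finger_gap: 0.0001
grip_force: 0.0
```

The lid holds: no force above latched level. Retreat clear and check with the cameras.

Emit:
{"fn": "jog_arm", "kwargs": {
  "rows": [
    [0, 0, 0.3, 0, 0, 0],
    [0, 0, 0.8, 0, 0, 0],
    [-0.5, 0, 1.6, 0, 0, 0],
    [-1.0, -0.6, 2.5, 0, 0, 0],
    [-1.4, -1.4, 3.4, 0, 0, 0],
    [-1.6, -2.2, 4.2, 0, 0, 0],
    [-1.6, -3.0, 4.5, 0, 0, 0],
    [-1.6, -3.8, 4.5, 0, 0, 0],
    [-1.6, -4.6, 4.5, 0, 0, 0],
    [-1.6, -5.0, 4.5, 0, 0, 0],
    [-1.6, -5.0, 4.5, 0, 0, 0],
    [-1.6, -5.0, 4.5, 0, 0, 0]
  ]
}}

```text
clock: 25.73
tcp_pos: [0.4308, -0.0208, 0.2239]
orientation: [-0.001, -0.001, 1.0, 0.0]
wrist_force: [0.4, -0.0, 0.8]
finger_gap: -0.0002
grip_force: 0.0
```

Emit:
{"fn": "jog_arm", "kwargs": {
  "rows": [
    [0, 0, 0, 0, 0, 0],
    [0, 0, 0, 0, 0, 0],
    [0, 0, 0, 0, 0, 0],
    [0, 0, 0, 0, 0, 0],
    [0, 0, 0, 0, 0, 0],
    [0, 0, 0, 0, 0, 0],
    [0, 0, 0, 0, 0, 0],
    [0, 0, 0, 0, 0, 0],
    [0, 0, 0, 0, 0, 0],
    [0, 0, 0, 0, 0, 0]
  ]
}}

```text
clock: 26.57
tcp_pos: [0.4314, -0.0204, 0.2243]
orientation: [0.0, -0.002, 1.0, 0.0]
wrist_force: [-0.4, 0.6, -0.7]
finger_gap: -0.0001
grip_force: 0.0
```

Run:
```python
from h import *
s=env.get_state();print(s["clock"],s["tcp_pos"],s["wrist_force"])
import cv2
old=cv2.imread("pics/side0.png")[:,:,::-1];old=cv2.resize(old,(512,384),interpolation=cv2.INTER_AREA)
c=look("side");d=np.abs(c["pixels"].astype(int)-old.astype(int)).max(2)
print("case region diff side",d[200:278,165:265].mean(),(d[200:278,165:265]>50).sum(),"ref mat",d[160:230,240:340].mean(),"upright lid zone",d[170:215,160:215].mean())
hsv=cv2.cvtColor(c["pixels"],cv2.COLOR_RGB2HSV);m=cv2.inRange(hsv,(5,70,60),(20,255,255));q=np.zeros_like(m);q[165:285,150:265]=m[165:285,150:265]
k=max(cv2.findContours(q,0,2)[0],key=cv2.contourArea);print("case bbox",cv2.boundingRect(k))
```

```text
26.5667 [ 0.43137554 -0.02041052  0.22431579] [-0.3834609   0.62045935 -0.66485868]
case region diff side 15.434102564102565 0 ref mat 9.086857142857143 upright lid zone 12.4210101010101
case bbox (170, 205, 91, 76)
```

The lid is still shut two seconds later: the case outline matches the first picture and no pixel in that region changed strongly. Handing in.

```bash
python3 -c "
from workcell import env
print(env.hand_in())"
```

```text
the job is handed in; nothing more can be done
None
```

The pin vice is inside the wooden case, the lid is latched shut and the job is handed in at about 27 s; the highest force I read on the case was about 13 N (limit 20 N).

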